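# Tighten the filter holder's clamp nut in short strokes

### The job

Pick up the ring wrench from the wooden board and use it to tighten the filter holder's brass clamp nut clockwise (seen from above) until it comes up against its stop, lifting the wrench off and reseating it for a fresh stroke whenever the blue ribs end its swing. Stop turning as soon as the nut is felt to be home, do not force the nut or the ribs and keep your fingers off the nut, then lay the wrench flat and gently back on the board. Leave the tube rack, the bottle and the jar where they are.

Things in the scene. Friction and masses are not known exactly. Their poses are not given: they have to be found in the camera images.
- nut_seat (a point): Brass hexagon nut, 36 mm across flats, 18 mm tall, with an 18 mm wide stud end 6 mm above it and a red dash on its top along +x of this point. The point lies on the nut's axis at its underside, on the flat steel flange (75 mm above the table) where the wrench's ring rests when fully seated. z up; the axes turn with the nut. The wrench fits when its yaw equals this yaw plus any multiple of 60 degrees.
- nut (a joint): Turn of the nut in rad, growing clockwise seen from above; starts at 0 to 0.45, hard stop (fully tight) at 2.05. It stays where it is left. Turning takes 0.25 to 0.5 N m about its axis (2 to 4 N of push at the grip, or less with a moment about the grip); at the stop this rises at once: about 1 N m is tight, over 1.8 N m is forcing it. One stroke between the ribs is never enough, two can be.
- holder: Stainless filter holder, fixed to the table: a disc of 88 mm radius whose centre lies 60 mm to +x of the origin, top 75 mm above the table, with a round ear of 66 mm radius around the nut (same top) and, 90 mm to +x of the origin, a port up to 125 mm above the table. Origin on the table right under the nut's axis, z up. The wrench handle must point about to the holder's -x.
- guard: Two blue upright ribs on the holder's ear, 30 mm long, 8 mm thick, reaching 110 mm above the table and 33 to 63 mm out from the nut's axis. Origin and axes as the holder. They stop the wrench handle when the wrench's yaw differs from the holder's by 46 degrees (0.80 rad) either way, also while it is lifted less than 23 mm. Over 15 N of push at the grip is forcing them.
- wrench_ring (a point): Loose steel ring wrench, 0.30 kg. The point is the centre of the ring at its underside; z up, the handle runs to -x. The ring is 16 mm tall, 29 mm in outer radius, its six-sided through opening 38 mm across flats (about 6 degrees of play on the nut either way), two flats facing +x and -x. Its underside is level with that of the end knob (12 mm radius, 28 mm tall, 212 mm to -x); it lies on those two.
- wrench_grip (a point): Middle of the wrench's red grip: a bar 14 mm wide and high (12 to 26 mm above the wrench's underside). Point at the bar's centre, 120 mm to -x of and 19 mm above the ring's underside centre, near the centre of mass; axes as the ring's; free bar 40 mm either side. Lifted with its flats under load the ring clings and the wrench tips in the grip: turn it back by half its play first.
- board: Wooden board, 360 mm (x) by 220 mm (y), 14 mm thick, fixed to the table. Origin at the centre of its underside, z up. The wrench starts lying on it and must lie on it at the end, its grip well over the board.
- rack: Blue test tube rack with tubes, 100 by 200 mm, 160 mm tall; origin at the centre of its underside. Leave alone.
- bottle: Amber bottle, 32 mm radius, 150 mm tall; origin at the centre of its underside. Leave alone.
- jar: Small white jar with blue cap, 28 mm radius, 65 mm tall; origin at the centre of its underside. Leave alone.
Mind the look-alikes: they are no part of the job. Of the things that look like the holder, the smaller one is meant.

How it is judged:
On the way, in this order (a step that is already met when the one before it is completed fails the run):
1. the wrench's ring is seated fully down over the nut (within 4 mm of the flange, centred within 3 mm) before the nut is home (z of wrench_ring in the frame of holder below 0.079 m and horizontal distance between wrench_ring and nut_seat below 0.003 m and value of joint nut below 1.9 rad), for 0.2 s.
2. the nut is turned home, to within 0.06 rad of its stop, with the ring still on it (value of joint nut above 1.99 rad and horizontal distance between wrench_ring and nut_seat below 0.006 m and z of wrench_ring in the frame of holder below 0.088 m), for 0.1 s.
At the end, for the whole second after the job is handed in: The nut stands within 0.06 rad of its stop (joint above 1.99) and the wrench lies flat and still on the board, right way up (tilt under 0.1 rad), its grip's middle over the board (within 140 mm along and 100 mm across of the board's centre), released (value of joint nut above 1.99 rad and x of wrench_grip in the frame of board between -0.14 and 0.14 m and y of wrench_grip in the frame of board between -0.1 and 0.1 m and z of wrench_grip in the frame of board between 0.025 and 0.041 m and angle between wrench_grip's own z axis and vertical below 0.1 rad and linear speed of wrench below 0.02 m/s); the robot touches nothing.
It fails at once if the wrench is forced against the holder or its nut (over 250 N between their surfaces, about 2 N m about the nut's axis when it is at its stop) (contact force between wrench and holder above 250 N).
It fails at once if the wrench is forced against the blue ribs (over 40 N, about 16 N of push at the grip) (contact force between wrench and guard above 40 N).
It fails at once if the fingers touch the nut (over 2 N) (contact force between the fingers and nut above 2 N).
It fails at once if the wrench is slammed on the board (over 80 N) (contact force between wrench and board above 80 N).
It fails at once if the tube rack, bottle or jar is moved by over 20 mm (distance of any of rack, bottle, jar from where it was at the start of the episode above 0.02 m).
It also fails if it takes over 72 s, if anything falls off the work surface, if the arm or the gripper's body presses on something with over 40 N, if the wrist force passes 120 N, or if a joint passes its speed limit or range.

### The arm

A 7-joint arm with a two-finger parallel gripper is mounted at the origin on the work surface. World frame = base frame: x ahead of the robot, y to its left, z up, the work surface at z = 0. Lengths are in m, angles in rad, forces in N, time in s.
With the tool pointing down it reaches from about 0.425 to 0.875 m from the base axis. Payload 4.7 kg.
Tool frame: the origin (TCP) lies at the very end of the fingers, on their centre line; the grasp point (between the pads) lies 19 mm behind it; z points along the fingers, y is the line along which they close (so a half turn about z gives the same grasp; the last joint's range is limited). The gripper opens to 87 mm and grips with 3 to 60 N. Pads are 19 mm wide; open, the fingers measure 117 mm over their backs; the gripper's body (75 mm by 190 mm) begins 51 mm behind the grasp point.
Start: joints at [1.213, 0.321, -0.07, 1.45, 0.023, 1.371, -0.057], TCP at [0.236, -0.606, 0.223] pointing down, gripper open.
Joint ranges: [-2.86, 2.86], [-0.3, 2.09], [-1.38, 1.24], [0.06, 2.45], [-1.56, 4.7], [0.09, 2.05], [-2.69, 2.69]. Speed limits (rad/s): [2.57, 2.57, 3.14, 3.14, 3.14, 3.14, 3.14].

### API

Orientations are given as [roll, pitch, yaw] about the fixed x, y, z axes, in that order (R = Rz(yaw) Ry(pitch) Rx(roll)).
In Python, from cell import env gives the robot as it stands.
- The arm moves only by the shell command python3 -m crank 'ROWS' [FORCE]. ROWS is a JSON object of lists of equal length, an entry for each row: "fingers": the opening, from 0 (shut) to 1 (fully open); "slide": the shift along the world's x, y, z in m, a list of three; "turn": the turn, a rotation vector about the world's x, y, z in degrees, a list of three. In form: {"fingers": [fingers, ...], "slide": [[tx, ty, tz], ...], "turn": [[wx, wy, wz], ...]}. A call has 1 to 5 rows; each row shifts and turns the commanded pose from where the row before left it; what a row does not reach is not made up. A row lasts 1/12 s, in which the tool goes at most 41.7 mm and 7.16 degrees, less where a joint would pass 70% of its speed; a pose out of reach is approached as far as the arm can. A call with a gripper value outside its range is refused whole. The fingers move at their own pace and stop on an object; FORCE is the grip in N (left out, the last holds). Time passes only in rows, so rows that do not move let the fingers close. It gives the time, the measured TCP pose, the force, the opening and the grip force at its end, in the units of the state.
- env.observe(): the state, without advancing time (a new reading comes with each control period).
- env.grab_frame(name): name is "scene" or "top" or "wrist"; returns a dict with "img" (480x640x3 uint8, red, green, blue), "range_z" (480x640 float32, m along the optical axis (not along the pixel's ray), 0 where there is no reading), "vertical_fov" (degrees; the focal length in pixels is half the picture's height over the tangent of half this angle, whatever the lens; pixels are square), "cx", "cy" (the principal point, pixels), "rvec" (rotation vector, rad) and "tvec" (3), from world to camera coordinates, as OpenCV has them; the wrist camera has in their place "hand_eye" (4x4, takes a point from camera to tool coordinates, whose origin is the TCP and whose axes are the flange's). Camera axes: x right, y down, z forward; pixel columns grow to the right and rows downward; lengths in m; the calibration is good to about 2 mm. A picture is of the moment at which its call begins: read the wrist's pose just before it.
- env.job_done(): hands the job in; it is judged then, once.
The state is a dict: "t": time; "joint_pos": joint angles; "dq": joint speeds; "joint_efforts": joint torques, N m; "eef_pos": TCP position; "tcp_rot": TCP orientation; "wrist_force": force on the tool from outside, world axes, zero at the start; "ft_torque": the same for the moment, N m; "gripper_width": finger opening in m; "gripper_force": force on a finger pad.
Only numpy, scipy, OpenCV 4.12 (cv2) and the standard library are available. Lean on these libraries where they do the work, as an engineer would, in place of code of your own. Each camera call takes 0.05 s, during which the arm holds its last target. There are 200 camera calls.

## Working session

There is one attempt and no reset: what is moved stays moved. The work goes in short steps, Python scripts to look and compute and a shell command to move; the robot and the scene stay as the last step left them, time stands still between calls to the robot, and variables do not carry over. Pictures are saved under pics/ and viewed, at most 10 in all, crops included, and the job is handed in when it is done.

```bash
ls; mkdir -p pics; cat > h.py <<'E'
import numpy as np,cv2
from cell import env
from scipy.spatial.transform import Rotation as R
def cam(name):
    s=env.observe(); f=env.grab_frame(name)
    fl=240/np.tan(np.radians(f["vertical_fov"])/2)
    if "hand_eye" in f:
        T=np.eye(4);T[:3,:3]=R.from_euler('xyz',s["tcp_rot"]).as_matrix();T[:3,3]=s["eef_pos"]
        T=T@np.array(f["hand_eye"])
    else:
        W=np.eye(4);W[:3,:3]=cv2.Rodrigues(np.array(f["rvec"],float))[0];W[:3,3]=np.ravel(f["tvec"]);T=np.linalg.inv(W)
    return dict(img=f["img"],d=f["range_z"],f=fl,cx=f["cx"],cy=f["cy"],T=T)
def ray(c,uv,z):
    uv=np.atleast_2d(uv).astype(float)
    d=np.c_[(uv[:,0]-c["cx"])/c["f"],(uv[:,1]-c["cy"])/c["f"],np.ones(len(uv))]@c["T"][:3,:3].T
    o=c["T"][:3,3]; return o+d*((z-o[2])/d[:,2])[:,None]
def cloud(c):
    v,u=np.mgrid[:480,:640];z=c["d"]
    p=np.stack([(u-c["cx"])/c["f"]*z,(v-c["cy"])/c["f"]*z,z],-1)
    return p@c["T"][:3,:3].T+c["T"][:3,3]
def save(n,img): cv2.imwrite("pics/"+n,cv2.cvtColor(img,cv2.COLOR_RGB2BGR))
E
python3 - <<'E'
from h import *
for n in("top","scene"):
    c=cam(n);save(n+"0.png",c["img"]);np.save(n+"0.npy",c,allow_pickle=True)
    print(n,c["T"].round(3).tolist(),c["f"])
s=env.observe();print(s)
E
```

```text
pics
top [[-0.01, -0.998, 0.061, 0.37], [-1.0, 0.01, -0.001, 0.044], [0.0, -0.061, -0.998, 1.842], [0.0, 0.0, 0.0, 1.0]] 606.9629307220162
scene [[0.893, 0.224, -0.39, 0.948], [0.449, -0.483, 0.751, -0.91], [-0.02, -0.846, -0.532, 0.739], [0.0, 0.0, 0.0, 1.0]] 489.48416192078867
{'t': 0.1, 'joint_pos': array([ 1.21308319,  0.32173819, -0.0701145 ,  1.45153462,  0.02259368,
        1.37078286, -0.05689053]), 'dq': array([-1.20493750e-03,  4.17123646e-05,  5.57052456e-04, -3.65065724e-03,
       -7.32800427e-05, -1.30637153e-03, -1.18750643e-03]), 'joint_efforts': array([-1.56561523e-04, -4.92568409e+01, -4.05836692e-01, -3.13402104e+01,
       -6.42074109e-02,  3.95350065e-02,  7.41622716e-05]), 'eef_pos': array([ 0.23594819, -0.60514667,  0.22158727]), 'tcp_rot': array([-3.13991869e+00,  7.59502976e-05,  3.71877110e-01]), 'wrist_force': array([0.3281261 , 0.45440053, 0.02256538]), 'ft_torque': array([-0.00973347, -0.06185708,  0.00897616]), 'gripper_force': 0.0, 'gripper_width': 0.08685802504805529}
```

View pics/top0.png

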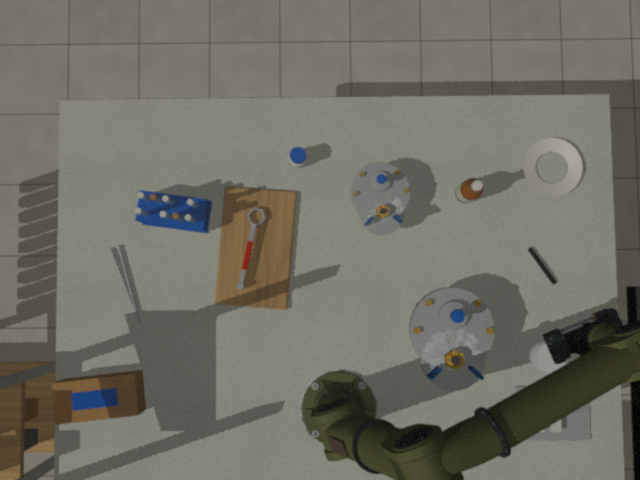

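View pics/scene0.png

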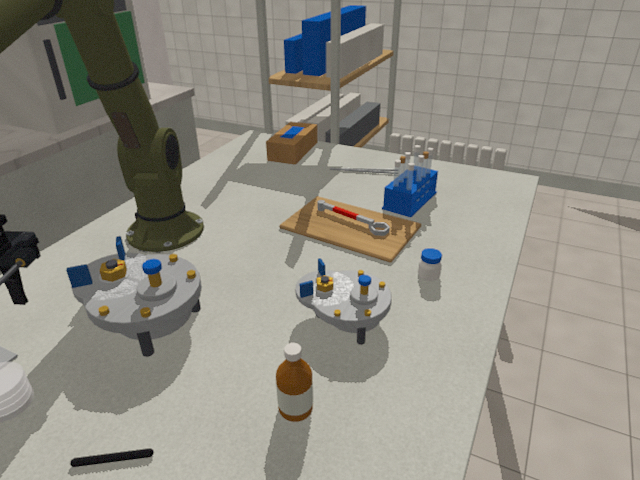

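The top view shows two holders. The one at about (382,198) is smaller, with a disc about 60 px wide. The one at about (452,338) is larger, about 85 px wide. The smaller is meant, with its nut at about (384,211). The wrench is on the board, ring at (257,215) and knob at (240,285). I'll confirm the holder in one enlarged crop and measure it.

```bash
python3 - <<'E'
from h import *
c=np.load("top0.npy",allow_pickle=True).item()
a=cv2.resize(c["img"][150:250,340:440],(600,600),interpolation=cv2.INTER_CUBIC)
save("crop1.png",a[:, :])
P=cloud(c);hsv=cv2.cvtColor(c["img"],cv2.COLOR_RGB2HSV)
# disc sizes
for u,v in((384,195),(452,325)): print("z",P[v-20:v+20:8,u,2].round(3))
# wrench: red grip
H,S,V=[hsv[...,i] for i in range(3)]
m=((H<6)|(H>174))&(S>150)&(V>90); m[:, :215]=0;m[:,300:]=0;m[:180]=0;m[310:]=0
vv,uu=np.nonzero(m);p=ray(c,np.c_[uu,vv],.014+.026);g=p.mean(0)
print("grip",len(uu),uu.mean(),vv.mean(),g.round(4))
w,V2=np.linalg.eigh(np.cov((p-g)[:,:2].T));print("axis deg",np.degrees(np.arctan2(*V2[::-1,1])),np.sqrt(w))
print("ring",ray(c,(257,215),.030),"knob",ray(c,(240,285),.042))
print("board corners",ray(c,[(226,186),(299,191),(289,307),(216,302)],.014).round(3).tolist())
# blue ribs and port
b=(H>100)&(H<125)&(S>120)&(V>50)
b[:150]=0;b[240:]=0;b[:,:345]=0;b[:,420:]=0
n,l,st,ce=cv2.connectedComponentsWithStats(b.astype(np.uint8))
for i in range(1,n): print(st[i],ce[i].round(1),ray(c,ce[i],.110).round(3))
print("nut",ray(c,(384,211),.093))
d=(P[...,2]>.06)&(P[...,2]<.085)
d[:150]=0;d[245:]=0;d[:,:340]=0;d[:,425:]=0
vv,uu=np.nonzero(d);q=P[vv,uu];print("flange pix",len(q),q[:,:2].min(0),q[:,:2].max(0),np.median(q[:,2]))
E
```

```text
z [0.13  0.09  0.078 0.067 0.091]
z [0.12  0.172 0.121 0.118 0.101]
grip 120 246.775 255.25833333333333 [0.4586 0.2684 0.04  ]
axis deg 167.39774806458934 [0.00369596 0.02410656]
ring [[0.57971939 0.23870883 0.03      ]] knob [[0.37057452 0.28840809 0.042     ]]
board corners [[0.671, 0.334, 0.014], [0.654, 0.113, 0.014], [0.303, 0.145, 0.014], [0.32, 0.364, 0.014]]
[377 175   9   8  59] [381.1 178.5] [[ 0.673 -0.127  0.11 ]]
[394 216   8   6  22] [397.5 218.6] [[ 0.556 -0.173  0.11 ]]
[366 218   6   6   7] [368.3 220.9] [[ 0.55  -0.089  0.11 ]]
nut [[ 0.58048115 -0.13603184  0.093     ]]
flange pix 2772 [ 0.5152504  -0.21370735] [ 0.72890994 -0.03934379] 0.07537226801658381
```

View pics/crop1.png

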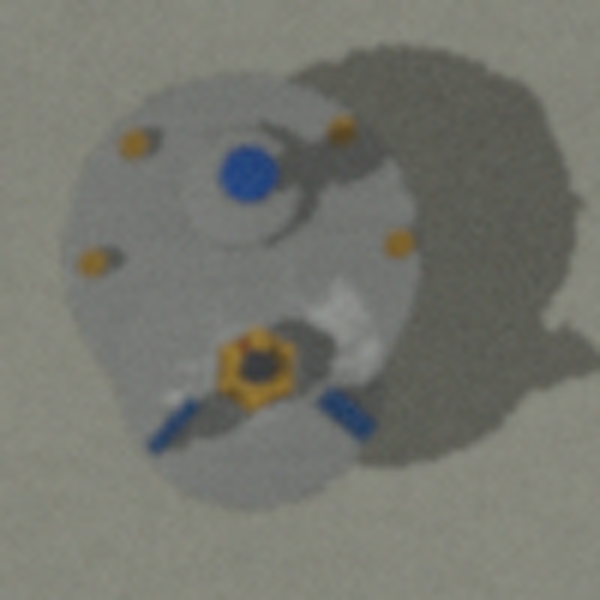

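The crop confirms the smaller holder. Its flange is at 0.075 m, the nut is at about (0.580,-0.136), the ribs are on the -x side and the port is toward +x. Now I'll move over the nut for a close wrist view.

```bash

A='{"fingers":[1,1,1,1,1],"slide":[[0.02,0.03,0.01],[0.02,0.03,0.01],[0.02,0.03,0.01],[0.02,0.03,0.01],[0.02,0.03,0.01]],"turn":[[0,0,-1],[0,0,-1],[0,0,-1],[0,0,-1],[0,0,-1]]}'
python3 -m crank '{"fingers":[1,1,1,1,1],"slide":[[0.02,0.03,0.01],[0.02,0.03,0.01],[0.02,0.03,0.01],[0.02,0.03,0.01],[0.02,0.03,0.01]],"turn":[[0,0,-1],[0,0,-1],[0,0,-1],[0,0,-1],[0,0,-1]]}'
python3 -m crank '{"fingers":[1,1,1,1,1],"slide":[[0.02,0.03,0.01],[0.02,0.03,0.01],[0.02,0.03,0.01],[0.02,0.03,0.01],[0.02,0.03,0.01]],"turn":[[0,0,-1],[0,0,-1],[0,0,-1],[0,0,-1],[0,0,-1]]}'
python3 -m crank '{"fingers":[1,1,1,1,1],"slide":[[0.02,0.03,0.01],[0.02,0.03,0.01],[0.02,0.03,0.01],[0.02,0.03,0.01],[0.0,0.0,0.0]],"turn":[[0,0,-1],[0,0,-1],[0,0,-1],[0,0,-1],[0,0,0]]}'
python3 - <<'E'
from h import *
c=cam("wrist");save("w1.png",c["img"]);np.save("w1.npy",c,allow_pickle=True)
s=env.observe();print(s["eef_pos"],s["tcp_rot"],s["joint_pos"].round(2),c["f"]);T=c["T"];print(T.round(3).tolist())
E
```

```text
t: 0.52
eef_pos: [0.3367, -0.4538, 0.2725]
tcp_rot: [-3.141, 0.0, 0.284]
wrist_force: [0.5, -0.1, -0.3]
gripper_width: 0.0869
gripper_force: 0.0
t: 0.93
eef_pos: [0.4366, -0.3038, 0.3228]
tcp_rot: [-3.142, 0.0, 0.196]
wrist_force: [0.9, -0.4, -0.2]
gripper_width: 0.087
gripper_force: 0.0
t: 1.35
eef_pos: [0.5204, -0.1766, 0.3644]
tcp_rot: [-3.139, -0.005, 0.14]
wrist_force: [-0.6, 1.4, 0.7]
gripper_width: 0.0871
gripper_force: 0.0
[ 0.51846956 -0.18054665  0.36342424] [-3.14059928e+00 -2.31360251e-03  1.36504603e-01] [ 0.69  0.1  -0.44  1.45  0.04  1.6  -1.18] 406.74361737899187
[[0.14, -0.962, -0.234, 0.584], [-0.99, -0.136, -0.031, -0.167], [-0.002, 0.236, -0.972, 0.526], [0.0, 0.0, 0.0, 1.0]]
```

View pics/w1.png

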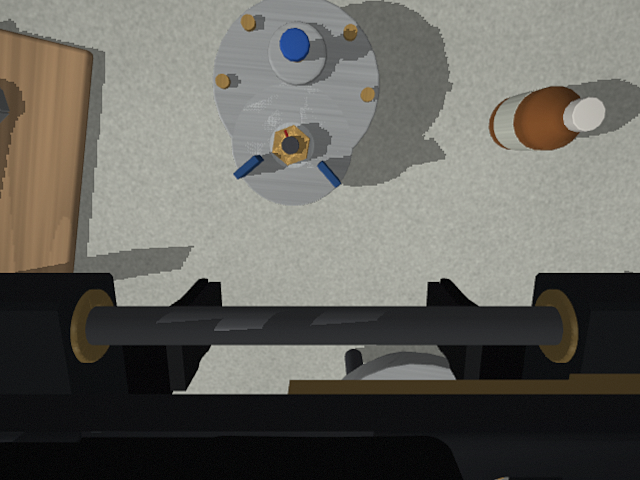

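The wrist view shows the nut at (291,145), the port cap at (295,43) and the ribs at (249,167) and (329,174). The board is at the left. Next I measure the nut centre and yaw, and the holder yaw.

```bash
python3 - <<'E'
from h import *
c=np.load("w1.npy",allow_pickle=True).item()
hsv=cv2.cvtColor(c["img"],cv2.COLOR_RGB2HSV);H,S,V=[hsv[...,i].astype(int) for i in range(3)]
roi=np.zeros((480,640),bool);roi[115:175,262:322]=1
brass=roi&(H>10)&(H<28)&(S>100)
cnt=max(cv2.findContours(brass.astype(np.uint8),0,2)[0],key=cv2.contourArea)
hull=cv2.convexHull(cnt)
top=ray(c,cnt[:,0],.093);(x,y),r=cv2.minEnclosingCircle(top[:,:2].astype(np.float32))
print("nut brass enclosing",x,y,r,"area",cv2.contourArea(hull))
P=cloud(c);z=P[...,2]
stud=roi&(z>.095)&(z<.105);print("stud top centroid",P[stud].mean(0),stud.sum())
st2=roi&(V<75)&(S<90);n,l,s,ce=cv2.connectedComponentsWithStats(st2.astype(np.uint8));
for i in range(1,n):
  if s[i][4]>40:print("dark",s[i],ce[i],ray(c,ce[i],.099))
red=roi&((H<7)|(H>172))&(S>130);vv,uu=np.nonzero(red)
print("red",len(uu));print(np.c_[uu,vv].tolist()[:30])
if len(uu): print(ray(c,(uu.mean(),vv.mean()),.093))
ap=ray(c,cv2.approxPolyDP(hull,2,True)[:,0],.093);print(ap.round(4).tolist())
b=(H>100)&(H<125)&(S>120)&(V>40);b[220:]=0
n,l,s,ce=cv2.connectedComponentsWithStats(b.astype(np.uint8))
for i in range(1,n):
  if s[i][4]>40:
    t=(l==i)
    q=P[t];hz=q[:,2]>q[:,2].max()-.012
    print("blue",s[i],q[hz].mean(0).round(4),q[:,2].max())
g=(abs(z-.075)<.004);vv,uu=np.nonzero(g);
d=cv2.convexHull(np.c_[uu,vv][(uu>205)&(uu<385)&(vv<210)].astype(np.int32))
save("c2.png",cv2.resize(c["img"][105:195,225:345],(800,600),interpolation=cv2.INTER_CUBIC))
E
```

```text
nut brass enclosing 0.5805442333221436 -0.1320692002773285 0.02061060070991516 area 1045.5
stud top centroid [ 0.58009184 -0.13174963  0.09822526] 254
dark [282 136  17  18 235] [290.19574468 144.78297872] [[ 0.5808057  -0.13229821  0.099     ]]
red 16
[[285, 130], [286, 130], [284, 131], [285, 131], [286, 131], [285, 132], [286, 132], [285, 133], [286, 133], [287, 133], [286, 134], [287, 134], [286, 135], [287, 135], [286, 136], [287, 136]]
[[ 0.59192504 -0.12598105  0.093     ]]
[[0.6007, -0.1323, 0.093], [0.5882, -0.1504, 0.093], [0.5708, -0.1496, 0.093], [0.5609, -0.1308, 0.093], [0.5709, -0.114, 0.093], [0.5912, -0.1148, 0.093]]
blue [280  28  30  33 773] [ 0.6695 -0.1274  0.124 ] 0.12646284610004838
blue [234 155  29  24 280] [ 0.5534 -0.0923  0.1085] 0.11102636030520335
blue [318 161  23  26 220] [ 0.5844 -0.1674  0.526 ] 0.5260479614597953
```

View pics/c2.png

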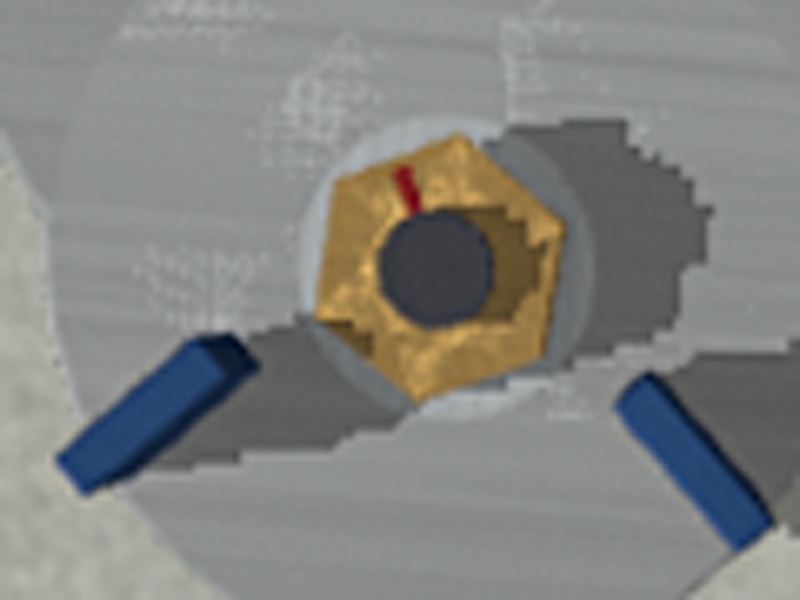

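Measured so far:
- Nut centre: about (0.5807,-0.1322), radius 20.6 mm as expected.
- Nut yaw: about 28°. The red dash gives 29° and the hexagon 28°.
- Holder yaw: about 2.5°.

Now on to the wrench for a close look.

```bash

python3 -m crank '{"fingers":[1,1,1,1,1],"slide":[[-0.01,0.038,-0.005],[-0.01,0.038,-0.005],[-0.01,0.038,-0.005],[-0.01,0.038,-0.005],[-0.01,0.038,-0.005]],"turn":[[0,0,-2],[0,0,-2],[0,0,-2],[0,0,-2],[0,0,-2]]}'
python3 -m crank '{"fingers":[1,1,1,1,1],"slide":[[-0.01,0.038,-0.005],[-0.01,0.038,-0.005],[-0.01,0.038,-0.005],[-0.01,0.038,-0.005],[-0.01,0.038,-0.005]],"turn":[[0,0,-2],[0,0,-2],[0,0,-2],[0,0,-2],[0,0,-2]]}'
python3 -m crank '{"fingers":[1,1,1,1],"slide":[[-0.01,0.038,-0.005],[-0.01,0.038,-0.005],[0,0,0],[0,0,0]],"turn":[[0,0,0],[0,0,0],[0,0,0],[0,0,0]]}'
python3 - <<'E'
from h import *
c=cam("wrist");save("w2.png",c["img"]);np.save("w2.npy",c,allow_pickle=True)
s=env.observe();print(s["eef_pos"],s["tcp_rot"],s["joint_pos"].round(2))
hsv=cv2.cvtColor(c["img"],cv2.COLOR_RGB2HSV);H,S,V=[hsv[...,i].astype(int) for i in range(3)]
m=((H<6)|(H>174))&(S>150)&(V>70);P=cloud(c)
vv,uu=np.nonzero(m);p=ray(c,np.c_[uu,vv],.040);print(len(uu),uu.mean(),vv.mean(),np.median(P[m][:,2]))
x,y=p[:,0],p[:,1];rect=cv2.minAreaRect(p[:,:2].astype(np.float32)*1000);print("grip rect mm",rect,cv2.boxPoints(rect).round(1).tolist())
g=p[:,:2].mean(0);w,E=np.linalg.eigh(np.cov((p[:,:2]-g).T));print(g,np.degrees(np.arctan2(E[1,1],E[0,1])))
E
```

```text
t: 1.82
eef_pos: [0.4649, 0.0047, 0.3367]
tcp_rot: [3.141, 0.001, -0.051]
wrist_force: [-0.1, 0.3, 0.5]
gripper_width: 0.0869
gripper_force: 0.0
t: 2.23
eef_pos: [0.4154, 0.1947, 0.312]
tcp_rot: [3.14, -0.0, -0.225]
wrist_force: [1.3, -0.2, 0.1]
gripper_width: 0.087
gripper_force: 0.0
t: 2.57
eef_pos: [0.3949, 0.2715, 0.302]
tcp_rot: [3.141, 0.001, -0.217]
wrist_force: [0.6, -1.0, -0.2]
gripper_width: 0.0868
gripper_force: 0.0
[0.39611637 0.26954287 0.30202914] [ 3.14013481e+00  4.54876989e-04 -2.21082732e-01] [ 0.36 -0.07 -0.95  1.7  -0.06  1.48 -2.38]
1223 313.44071954210955 143.125102207686 0.03943221287340665
grip rect mm ((460.0579833984375, 267.74365234375), (13.413267135620117, 87.23265075683594), 77.00733947753906) [[416.1000061035156, 271.0], [501.0, 251.39999389648438], [504.1000061035156, 264.5], [419.1000061035156, 284.1000061035156]]
[0.4611409  0.26770557] 167.0227778554763
```

View pics/w2.png

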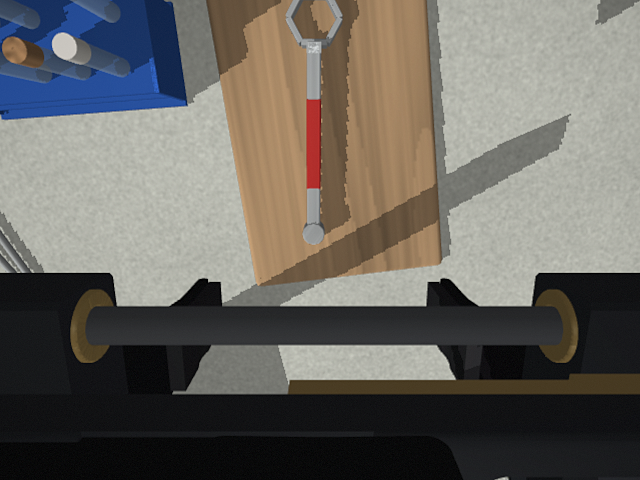

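The wrench lies straight below the camera, with its red grip centred at (313,143) px. That is (0.460,0.268), height 0.039, yaw -13°, and the measured 13.4 x 87 mm matches. I'll descend and grip.

```bash

python3 -m crank '{"fingers":[1,1,1,1,1],"slide":[[0.0128,-0.0004,-0.038],[0.0128,-0.0004,-0.038],[0.0128,-0.0004,-0.038],[0.0128,-0.0004,-0.038],[0.0128,-0.0004,-0.038]],"turn":[[0,0,-0.3],[0,0,0],[0,0,0],[0,0,0],[0,0,0]]}'
python3 -m crank '{"fingers":[1,1,1,1,1],"slide":[[0,0,-0.025],[0,0,-0.025],[0,0,-0.025],[0,0,-0.015],[0,0,-0.005]],"turn":[[0,0,0],[0,0,0],[0,0,0],[0,0,0],[0,0,0]]}'
python3 -m crank '{"fingers":[0,0,0,0,0],"slide":[[0,0,0],[0,0,0],[0,0,0],[0,0,0],[0,0,0]],"turn":[[0,0,0],[0,0,0],[0,0,0],[0,0,0],[0,0,0]]}' 50
python3 -m crank '{"fingers":[0,0,0,0,0],"slide":[[0,0,0],[0,0,0],[0,0,0],[0,0,0],[0,0,0]],"turn":[[0,0,0],[0,0,0],[0,0,0],[0,0,0],[0,0,0]]}' 50
```

```text
t: 3.03
eef_pos: [0.462, 0.2651, 0.1102]
tcp_rot: [3.14, -0.001, -0.231]
wrist_force: [1.2, -0.7, -0.6]
gripper_width: 0.0873
gripper_force: 0.0
t: 3.45
eef_pos: [0.4592, 0.2639, 0.0144]
tcp_rot: [3.136, 0.004, -0.231]
wrist_force: [-11.3, -10.7, 32.4]
gripper_width: 0.087
gripper_force: 16.3
t: 3.87
eef_pos: [0.4608, 0.2681, 0.0182]
tcp_rot: [-3.141, -0.001, -0.228]
wrist_force: [-0.9, 0.5, -0.1]
gripper_width: 0.0619
gripper_force: 0.0
t: 4.28
eef_pos: [0.4601, 0.2684, 0.0176]
tcp_rot: [3.141, 0.0, -0.227]
wrist_force: [-0.4, -0.5, 0.1]
gripper_width: 0.0283
gripper_force: 0.0
```

```bash

python3 -m crank '{"fingers":[0,0,0,0,0],"slide":[[0,0,0],[0,0,0],[0,0,0],[0,0,0],[0,0,0]],"turn":[[0,0,0],[0,0,0],[0,0,0],[0,0,0],[0,0,0]]}' 50
python3 -m crank '{"fingers":[0,0,0,0,0],"slide":[[0,0,0],[0,0,0.005],[0,0,0.015],[0,0,0.03],[0,0,0.03]],"turn":[[0,0,0],[0,0,0],[0,0,0],[0,0,0],[0,0,0]]}' 50
```

```text
t: 4.7
eef_pos: [0.46, 0.2683, 0.0176]
tcp_rot: [3.141, 0.0, -0.227]
wrist_force: [-0.2, -0.7, 1.7]
gripper_width: 0.0133
gripper_force: 50.0
t: 5.12
eef_pos: [0.4586, 0.2679, 0.0973]
tcp_rot: [3.14, 0.004, -0.226]
wrist_force: [1.5, 0.7, -2.2]
gripper_width: 0.0136
gripper_force: 50.0
```

Gripped (13.3 mm opening at 50 N). Carrying it high to above the nut.

```bash

python3 -m crank '{"fingers":[0,0,0,0,0],"slide":[[0,-0.02,0.02],[0,-0.036,0.015],[0.001,-0.038,0.01],[0.001,-0.038,0.01],[0.001,-0.038,0.01]],"turn":[[0,0,2],[0,0,3],[0,0,3.4],[0,0,3.4],[0,0,3.4]]}' 50
python3 -m crank '{"fingers":[0,0,0,0,0],"slide":[[0.001,-0.038,0.01],[0.001,-0.038,0.01],[0.001,-0.038,0.01],[0.001,-0.038,0.01],[0.001,-0.038,0]],"turn":[[0,0,3.4],[0,0,3.4],[0,0,3.4],[0,0,3.4],[0,0,3.4]]}'
python3 -m crank '{"fingers":[0,0,0,0,0],"slide":[[0.001,-0.038,0],[0.003,-0.038,0],[0.003,-0.02,0],[0,0,0],[0,0,0]],"turn":[[0,0,3.4],[0,0,3.4],[0,0,2],[0,0,0],[0,0,0]]}'
python3 -m crank '{"fingers":[0,0,0,0],"slide":[[0,0,-0.02],[0,0,-0.02],[0,0,0],[0,0,0]],"turn":[[0,0,0],[0,0,0],[0,0,0],[0,0,0]]}'
python3 - <<'E'
from h import *
c=cam("wrist");save("w3.png",c["img"]);np.save("w3.npy",c,allow_pickle=True)
s=env.observe();print(s["eef_pos"],s["tcp_rot"],s["joint_pos"].round(2))
E
```

```text
t: 5.53
eef_pos: [0.4624, 0.097, 0.1631]
tcp_rot: [3.141, -0.0, 0.042]
wrist_force: [1.2, -0.1, -3.1]
gripper_width: 0.0135
gripper_force: 50.0
t: 5.95
eef_pos: [0.4687, -0.0934, 0.2047]
tcp_rot: [3.139, -0.003, 0.338]
wrist_force: [1.7, 0.8, -1.6]
gripper_width: 0.0133
gripper_force: 50.0
t: 6.37
eef_pos: [0.4746, -0.1884, 0.202]
tcp_rot: [-3.14, 0.0, 0.486]
wrist_force: [0.2, 1.3, -2.9]
gripper_width: 0.0133
gripper_force: 50.0
t: 6.7
eef_pos: [0.4744, -0.1857, 0.1619]
tcp_rot: [-3.139, 0.001, 0.491]
wrist_force: [0.5, -0.1, -2.5]
gripper_width: 0.0134
gripper_force: 50.0
[ 0.47533074 -0.18636096  0.163054  ] [-3.14133191e+00 -1.04360565e-04  4.90481067e-01] [ 0.86  0.1  -0.56  1.85  0.05  1.21 -0.8 ]
```

View pics/w3.png

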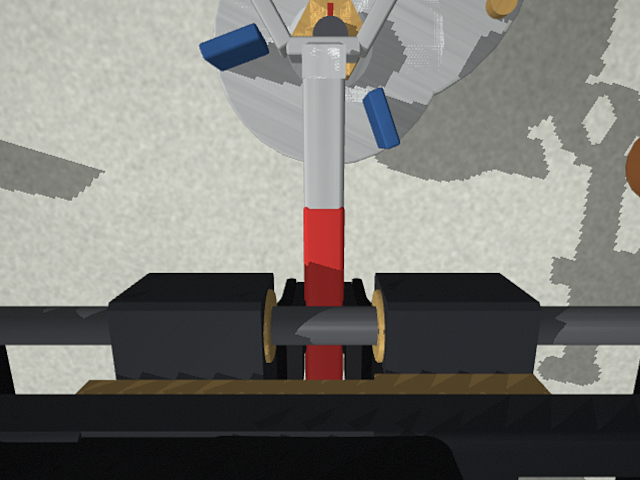

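The ring hangs over the nut, with the stud at (331,28), the red dash at (331,8) and the handle centre line at column ~324. I'll compute the offsets in tool coordinates.

```bash
python3 - <<'E'
from h import *
c=np.load("w3.npy",allow_pickle=True).item();s=env.observe()
hsv=cv2.cvtColor(c["img"],cv2.COLOR_RGB2HSV);H,S,V=[hsv[...,i].astype(int) for i in range(3)]
P=cloud(c);psi=s["tcp_rot"][2];ex=np.array([np.cos(psi),np.sin(psi)]);ey=np.array([-ex[1],ex[0]])
def loc(q): q=np.atleast_2d(q);d=q[:,:2]-np.array(s["eef_pos"])[:2];return np.c_[d@ex,d@ey,q[:,2]]
m=((H<6)|(H>174))&(S>150)&(V>70)
r=m.copy();r[:150]=0;r[260:]=0;vv,uu=np.nonzero(r);print("red top z",np.median(P[r][:,2]),"front row",vv.min())
f=r&(np.arange(480)[:,None]<vv.min()+3);print("red front",loc(ray(c,[(uu[vv<vv.min()+3].mean(),vv.min())],.1854)).round(4))
for row in (100,150,200,240):
    k=abs(P[row,:,2]-.185)<.012;u=np.nonzero(k)[0];u=u[(u>280)&(u<370)]
    print(row,u.min(),u.max(),np.median(P[row,u,2]).round(4),loc(ray(c,[((u.min()+u.max())/2,row)],.1854)).round(4))
d=m.copy();d[40:]=0;vv,uu=np.nonzero(d);print("dash",uu.mean(),vv.min(),vv.max(),loc(ray(c,[(uu.mean(),vv.mean())],.093)).round(4), ray(c,[(uu.mean(),vv.mean())],.093))
dk=(V<75)&(S<90);dk[50:]=0;dk[:,:300]=0;dk[:,360:]=0;vv,uu=np.nonzero(dk)
print("stud",uu.min(),uu.max(),vv.min(),vv.max());q=ray(c,[((uu.min()+uu.max())/2,vv.min()+ (uu.max()-uu.min())/2)],.099);print(q,loc(q))
print("nut est loc",loc([[.5807,-.1322,0]]))
print("rig top of ring z",np.median(P[5:30,262:275,2]))
E
```

```text
red top z 0.18359964953395647 front row 207
red front [[0.0442 0.0016 0.1854]]
100 302 344 0.1831 [[0.0787 0.0018 0.1854]]
150 303 343 0.1831 [[0.0631 0.0018 0.1854]]
200 304 343 0.1833 [[0.0466 0.0017 0.1854]]
240 303 343 0.1837 [[0.0326 0.0018 0.1854]]
dash 330.0 3 15 [[ 0.1317 -0.0014  0.093 ]] [[ 0.59219077 -0.12552836  0.093     ]]
stud 343 344 22 23
[[ 0.58835291 -0.13517239  0.099     ]] [[ 0.12380997 -0.00808537  0.099     ]]
nut est loc [[ 0.11845943 -0.00185849  0.        ]]
rig top of ring z 0.17309686738607455
```

Relative to the wrench in the same view, the nut is about 3 mm to the side and 2 mm nearer. I'll correct by about -4 mm in y, lower to just over the stud and look again.

```bash

python3 -m crank '{"fingers":[0,0,0,0,0],"slide":[[0,-0.004,-0.02],[0,0,-0.02],[0,0,-0.01],[0,0,0],[0,0,0]],"turn":[[0,0,0],[0,0,0],[0,0,0],[0,0,0],[0,0,0]]}'
python3 - <<'E'
from h import *
c=cam("wrist");np.save("w4.npy",c,allow_pickle=True)
save("w4.png",cv2.resize(c["img"][0:110,250:410],(800,550),interpolation=cv2.INTER_CUBIC))
s=env.observe();print(s["eef_pos"],s["tcp_rot"])
E
```

```text
t: 7.17
eef_pos: [0.4756, -0.1913, 0.1133]
tcp_rot: [3.141, -0.0, 0.489]
wrist_force: [-0.2, 0.5, -3.3]
gripper_width: 0.0135
gripper_force: 50.0
[ 0.47608567 -0.19157768  0.11391754] [ 3.14012689e+00 -1.17643357e-03  4.89231824e-01]
```

View pics/w4.png

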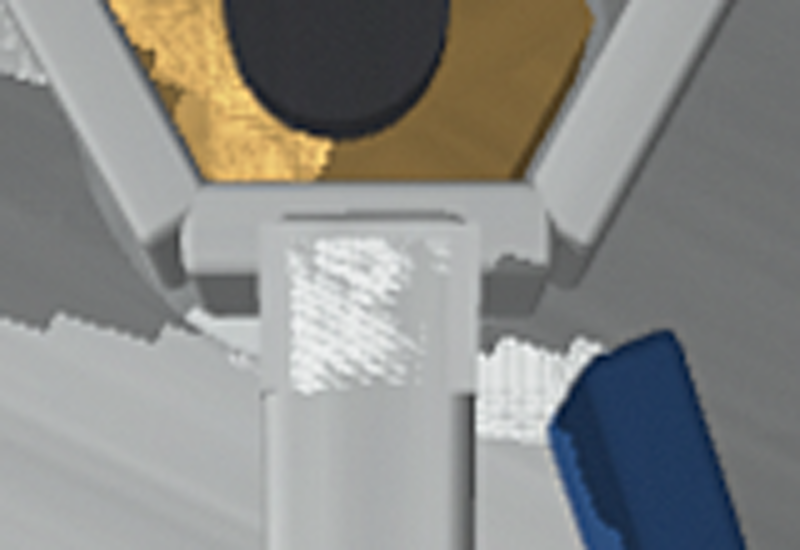

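```bash
python3 - <<'E'
from h import *
c=np.load("w4.npy",allow_pickle=True).item();s=env.observe();print(c["cx"],c["cy"],c["f"])
psi=.489;ex=np.array([np.cos(psi),np.sin(psi)]);ey=np.array([-ex[1],ex[0]])
def loc(u,v,z):
    d=ray(c,[(u,v)],z)[0,:2]-np.array([.4758,-.1915]);return (np.array([d@ex,d@ey])*1000).round(2)
P=cloud(c);print("z ring",np.median(P[5:30,265:275,2]),"stud z",np.median(P[5:20,300:335,2]),"handle z",np.median(P[85:105,310:338,2]))
for n,u,v,z in(("studL",295,1,.099),("studR",340,1,.099),("stud front",317.5,27.6,.099),("ringL",290,36.6,.126),("ringR",357,36.6,.126),("handL",303,100,.136),("handR",345,100,.136)):print(n,loc(u,v,z))
E
```

```text
323.79282764804753 245.1524695181598 406.74361737899187
z ring 0.12466984002208495 stud z 0.09812800714683378 handle z 0.134804974921651
studL [119.19  12.08]
studR [119.21  -5.34]
stud front [109.83   3.4 ]
ringL [100.27  12.23]
ringR [100.29 -10.15]
handL [79.24  7.65]
handR [79.25 -5.9 ]
```

In the crop, the stud spans columns 225-450 and the ring opening 200-535. The nut therefore sits about 2.3 mm to the ring's left, about 0.5 mm further along it, with its yaw nearly matching. I'll correct and lower slowly while watching force.

```bash

python3 -m crank '{"fingers":[0,0,0,0,0],"slide":[[-0.0006,0.0023,0],[0,0,-0.006],[0,0,-0.005],[0,0,-0.003],[0,0,0]],"turn":[[0,0,0],[0,0,0],[0,0,0],[0,0,0],[0,0,0]]}'
python3 - <<'E'
from h import *
c=cam("wrist");np.save("w5.npy",c,allow_pickle=True)
save("w5.png",cv2.resize(c["img"][0:110,250:410],(800,550),interpolation=cv2.INTER_CUBIC))
s=env.observe();print(s["eef_pos"],s["tcp_rot"],s["wrist_force"])
E
```

```text
t: 7.63
eef_pos: [0.4738, -0.1891, 0.0976]
tcp_rot: [-3.14, 0.001, 0.489]
wrist_force: [0.3, -0.7, -2.5]
gripper_width: 0.0133
gripper_force: 50.0
[ 0.47405761 -0.18917888  0.09800791] [-3.14068145e+00  7.07939550e-04  4.88728855e-01] [-0.53783692  0.18759482 -2.21296175]
```

View pics/w5.png

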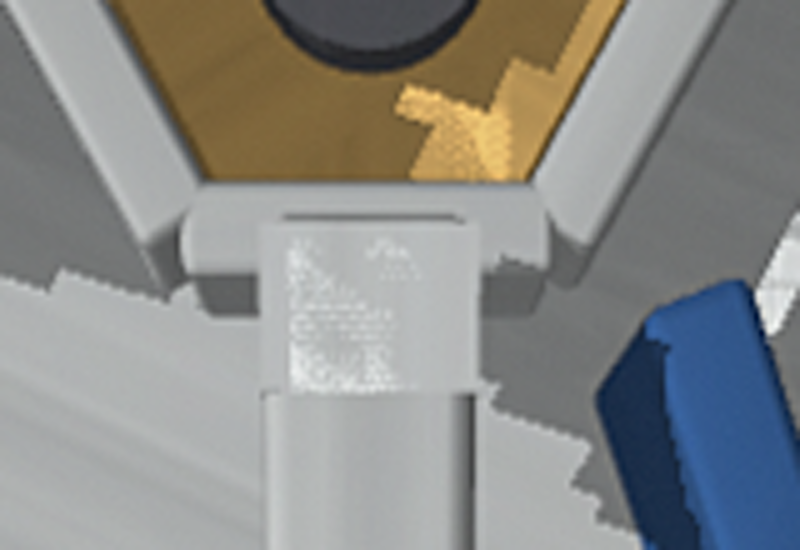

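The ring's opening is now centred on the stud (column 370 against 367) and its edges are parallel to the nut's. I'll lower it gently onto the nut.

```bash

python3 -m crank '{"fingers":[0,0,0],"slide":[[0,0,-0.002],[0,0,-0.003],[0,0,0]],"turn":[[0,0,0],[0,0,0],[0,0,0]]}'
```

```text
t: 7.93
eef_pos: [0.4742, -0.1892, 0.093]
tcp_rot: [-3.141, 0.001, 0.489]
wrist_force: [0.1, -0.3, -3.0]
gripper_width: 0.0134
gripper_force: 50.0
```

```bash
python3 - <<'E'
from h import *
c=np.load("w5.npy",allow_pickle=True).item()
psi=.489;ex=np.array([np.cos(psi),np.sin(psi)]);ey=np.array([-ex[1],ex[0]])
def loc(u,v,z):
    d=ray(c,[(u,v)],z)[0,:2]-np.array([.474,-.1892]);return (np.array([d@ex,d@ey])*1000).round(2)
print("stud base front",loc(324,14.4,.093),"rim",loc(324,10.5,.099),"ring",loc(323.5,36.6,.1104))
E
```

```text
stud base front [111.74   0.68] rim [111.32   0.68] ring [100.22   0.84]
```

It went over the nut without contact. Lowering to the flange.

```bash

python3 -m crank '{"fingers":[0,0,0,0],"slide":[[0.0005,0.0003,-0.004],[0,0,-0.004],[0,0,-0.003],[0,0,0]],"turn":[[0,0,0],[0,0,0],[0,0,0],[0,0,0]]}'
python3 -m crank '{"fingers":[0,0,0,0],"slide":[[0,0,-0.002],[0,0,-0.001],[0,0,0],[0,0,0]],"turn":[[0,0,0],[0,0,0],[0,0,0],[0,0,0]]}'
python3 -c "
from h import *
s=env.observe();print(s['eef_pos'],s['tcp_rot'],s['wrist_force'],s['ft_torque'],s['joint_pos'].round(2))"
```

```text
t: 8.27
eef_pos: [0.4744, -0.1887, 0.0816]
tcp_rot: [-3.14, 0.001, 0.489]
wrist_force: [0.3, 0.1, -2.8]
gripper_width: 0.0132
gripper_force: 50.0
t: 8.6
eef_pos: [0.475, -0.189, 0.0796]
tcp_rot: [3.142, 0.0, 0.489]
wrist_force: [-0.4, -0.9, -3.0]
gripper_width: 0.0132
gripper_force: 50.0
[ 0.47504045 -0.18902313  0.07958925] [3.14152550e+00 2.21305907e-05 4.88687048e-01] [-0.44114868 -0.92713886 -2.99325195] [-0.02511531 -0.00808488 -0.00070174] [ 0.84  0.19 -0.55  1.94  0.12  1.04 -0.85]
```

Seated: underside at about 0.076 m and no contact force. First stroke, clockwise along the arc in 5° rows.

```bash

python3 -m crank '{"fingers":[0,0,0,0,0],"slide":[[-0.0045,0.0095,0],[-0.0037,0.0098,0],[-0.0028,0.0101,0],[-0.0019,0.0103,0],[-0.001,0.0104,0]],"turn":[[0,0,-5],[0,0,-5],[0,0,-5],[0,0,-5],[0,0,-5]]}'
python3 -c "
from h import *
s=env.observe();print(s['eef_pos'],s['wrist_force'],s['ft_torque'])"
python3 -m crank '{"fingers":[0,0,0,0,0],"slide":[[-0.0001,0.0105,0],[0.0008,0.0104,0],[0.0017,0.0103,0],[0.0026,0.0101,0],[0.0035,0.0099,0]],"turn":[[0,0,-5],[0,0,-5],[0,0,-5],[0,0,-5],[0,0,-5]]}'
python3 -m crank '{"fingers":[0,0,0,0],"slide":[[0.0043,0.0095,0],[0.0052,0.0091,0],[0.0059,0.0086,0],[0,0,0]],"turn":[[0,0,-5],[0,0,-5],[0,0,-5],[0,0,0]]}'
python3 -c "
from h import *
s=env.observe();print(s['eef_pos'],s['tcp_rot'],s['wrist_force'],s['ft_torque'],s['joint_pos'].round(2))"
```

```text
t: 9.02
eef_pos: [0.4607, -0.1389, 0.0797]
tcp_rot: [3.141, 0.0, 0.048]
wrist_force: [0.7, -0.4, -3.3]
gripper_width: 0.0135
gripper_force: 50.0
[ 0.46070196 -0.13889989  0.07969061] [ 0.74987823 -0.42201818 -3.29028444] [-0.14980058  0.01173133  0.19011037]
t: 9.43
eef_pos: [0.4691, -0.0874, 0.0796]
tcp_rot: [3.141, 0.001, -0.388]
wrist_force: [-0.1, -1.2, -3.6]
gripper_width: 0.0139
gripper_force: 50.0
t: 9.77
eef_pos: [0.4854, -0.059, 0.0797]
tcp_rot: [-3.141, 0.001, -0.646]
wrist_force: [-2.4, 0.0, -2.9]
gripper_width: 0.0139
gripper_force: 50.1
[ 0.48536886 -0.05895036  0.07969649] [-3.14142560e+00  5.26557403e-04 -6.45842577e-01] [-2.4291252e+00  2.3550239e-04 -2.9396553e+00] [-0.11778346  0.47070451 -0.23898578] [ 0.61  0.14 -0.58  1.99  0.09  1.03 -2.22]
```

```bash

python3 -m crank '{"fingers":[0,0,0],"slide":[[0.0039,0.0049,0],[0,0,0],[0,0,0]],"turn":[[0,0,-3],[0,0,0],[0,0,0]]}'
python3 -c "
from h import *
s=env.observe();print(s['eef_pos'],s['tcp_rot'],s['wrist_force'],s['ft_torque'])"
python3 -m crank '{"fingers":[0,0,0,0],"slide":[[-0.0037,-0.0051,0],[-0.0038,-0.0049,0],[0,0,0],[0,0,0]],"turn":[[0,0,3],[0,0,3],[0,0,0],[0,0,0]]}'
python3 -c "
from h import *
s=env.observe();print(s['eef_pos'],s['tcp_rot'],s['wrist_force'],s['ft_torque'])"
python3 -m crank '{"fingers":[0,0,0,0,0],"slide":[[0,0,0.004],[0,0,0.008],[0,0,0.01],[0,0,0.008],[0,0,0]],"turn":[[0,0,0],[0,0,0],[0,0,0],[0,0,0],[0,0,0]]}'
python3 - <<'E'
from h import *
c=cam("wrist");np.save("w6.npy",c,allow_pickle=True)
a=cv2.resize(c["img"][0:110,230:430],(800,440),interpolation=cv2.INTER_CUBIC)
save("w6.png",a)
s=env.observe();print(s["eef_pos"],s["tcp_rot"],s["wrist_force"])
E
```

```text
t: 10.02
eef_pos: [0.4883, -0.0553, 0.0794]
tcp_rot: [3.141, 0.001, -0.695]
wrist_force: [-1.7, 2.2, -2.1]
gripper_width: 0.0132
gripper_force: 50.0
[ 0.48827935 -0.05534604  0.07944271] [ 3.14128368e+00  1.38401892e-03 -6.95007279e-01] [-1.66314404  2.17044186 -2.07798753] [0.51557665 0.4126716  0.03961242]
t: 10.35
eef_pos: [0.4814, -0.0659, 0.0797]
tcp_rot: [-3.141, -0.0, -0.594]
wrist_force: [-0.5, 0.8, -4.2]
gripper_width: 0.0138
gripper_force: 50.0
[ 0.48137205 -0.0659327   0.07969548] [-3.14134408e+00 -2.70552859e-04 -5.94272085e-01] [-0.50028505  0.77957057 -4.20830221] [0.17038079 0.11943943 0.04371234]
t: 10.77
eef_pos: [0.4834, -0.0658, 0.1123]
tcp_rot: [-3.14, -0.005, -0.593]
wrist_force: [-0.8, -0.3, -1.6]
gripper_width: 0.0134
gripper_force: 50.0
[ 0.48279813 -0.0658031   0.11127349] [-3.1406872  -0.00330883 -0.59344049] [ 9.22118988e-04  5.02473606e-02 -2.41598115e+00]
```

View pics/w6.png

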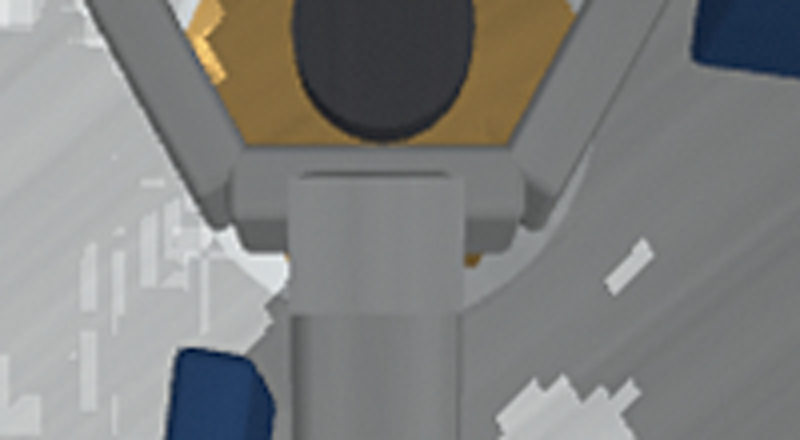

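The nut and ring are parallel, but the stud front at row 140 is close to the ring's front flat at row 147. The ring is therefore a little far along its axis. I'll compute how much.

```bash
python3 - <<'E'
from h import *
c=np.load("w6.npy",allow_pickle=True).item()
psi=-.5935;ex=np.array([np.cos(psi),np.sin(psi)]);ey=np.array([-ex[1],ex[0]])
def loc(u,v,z):
    d=ray(c,[(u,v)],z)[0,:2]-np.array([.4828,-.0658]);return (np.array([d@ex,d@ey])*1000).round(2)
print("stud base front",loc(230+383/4,35.2,.093),"ring",loc(230+378/4,36.7,.1237))
print("studL/R",loc(230+293/4,3,.099),loc(230+475/4,3,.099),"nut corner hints",loc(230+288/4,65,.093),loc(230+474/4,65.5,.093))
P=cloud(c);print(np.median(P[5:25,310:340,2]),np.median(P[60:100,310:340,2]))
E
```

```text
stud base front [108.67  -0.16] ring [100.78   0.34]
studL/R [118.59   8.57] [118.59  -9.02] nut corner hints [97.41  9.63] [97.22 -9.58]
0.0982845840025492 0.1341533278079593
```

```bash

python3 -m crank '{"fingers":[0,0,0,0,0],"slide":[[-0.0084,-0.0099,0.001],[-0.0053,-0.0114,0],[-0.0041,-0.0119,0],[-0.0028,-0.0122,0],[-0.0015,-0.0125,0]],"turn":[[0,0,6],[0,0,6],[0,0,6],[0,0,6],[0,0,6]]}'
python3 -m crank '{"fingers":[0,0,0,0,0],"slide":[[-0.0002,-0.0126,0],[0.0011,-0.0125,0],[0.0024,-0.0123,0],[0.0037,-0.012,0],[0.0049,-0.0116,0]],"turn":[[0,0,6],[0,0,6],[0,0,6],[0,0,6],[0,0,6]]}'
python3 -m crank '{"fingers":[0,0,0],"slide":[[0,0,0],[0,0,0],[0,0,0]],"turn":[[0,0,0],[0,0,0],[0,0,0]]}'
python3 - <<'E'
from h import *
c=cam("wrist");np.save("w7.npy",c,allow_pickle=True)
save("w7.png",cv2.resize(c["img"][0:110,230:430],(800,440),interpolation=cv2.INTER_CUBIC))
s=env.observe();print(s["eef_pos"],s["tcp_rot"],s["wrist_force"])
E
```

```text
t: 11.23
eef_pos: [0.4587, -0.124, 0.1104]
tcp_rot: [3.141, 0.001, -0.064]
wrist_force: [0.4, 0.7, -2.8]
gripper_width: 0.0134
gripper_force: 50.0
t: 11.65
eef_pos: [0.4708, -0.1854, 0.1103]
tcp_rot: [-3.142, 0.001, 0.459]
wrist_force: [0.2, 0.0, -2.1]
gripper_width: 0.0134
gripper_force: 50.0
t: 11.9
eef_pos: [0.4709, -0.1835, 0.1103]
tcp_rot: [-3.141, 0.0, 0.452]
wrist_force: [-1.1, 1.1, -2.3]
gripper_width: 0.0134
gripper_force: 50.0
[ 0.47095062 -0.18337643  0.11040166] [-3.14086593e+00  3.26010433e-04  4.52921416e-01] [-0.39621425 -0.819677   -2.60163619]
```

View pics/w7.png

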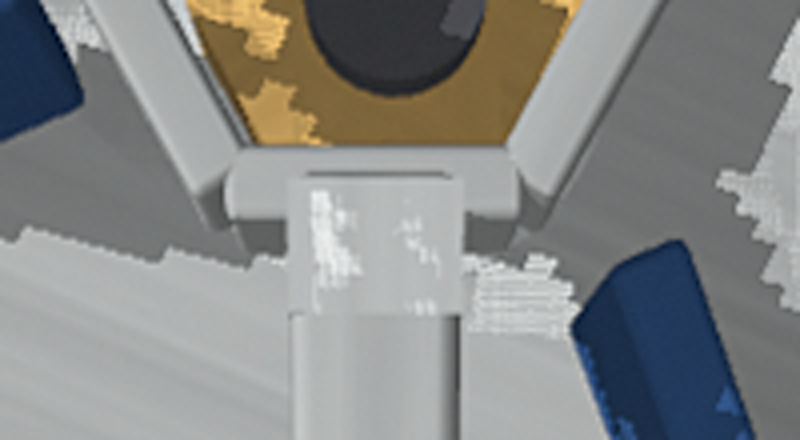

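That was picture 11, one over the limit of 10, so I'll view no more and rely on numbers. In the crop the stud is centred at column 397 with its front at row 95, and the ring is centred at column 375. I'll compute the offsets.

```bash
python3 - <<'E'
from h import *
c=np.load("w7.npy",allow_pickle=True).item()
psi=.4529;ex=np.array([np.cos(psi),np.sin(psi)]);ey=np.array([-ex[1],ex[0]])
def loc(u,v,z):
    d=ray(c,[(u,v)],z)[0,:2]-np.array([.47095,-.18338]);return (np.array([d@ex,d@ey])*1000).round(2)
a=loc(230+397/4,23.8,.093);r=loc(230+375/4,36.7,.1228)
print(a,r);d=np.array([a[0]+9-r[0]-19,a[1]-r[1]]);print("nut-ring",d,"world",d[0]*ex+d[1]*ey)
print("studLR",loc(230+307/4,2,.099),loc(230+487/4,2,.099))
# target by N
N=np.array([.5809,-.1329]);print("dead reckon",(N-.12*ex-np.array([.47095,-.18338]))*1000)
E
```

```text
[111.9   -1.77] [100.26   0.41]
nut-ring [ 1.64 -2.18] world [ 2.42857184 -1.24259358]
studLR [117.88   6.88] [117.87 -10.25]
dead reckon [ 2.04816988 -2.02899976]
```

Camera and dead reckoning agree on about (+2.1,-1.8) mm. Correct and lower.

```bash

python3 -m crank '{"fingers":[0,0,0,0,0],"slide":[[0.0021,-0.0018,0],[0,0,-0.006],[0,0,-0.006],[0,0,-0.002],[0,0,0]],"turn":[[0,0,0],[0,0,0],[0,0,0],[0,0,0],[0,0,0]]}'
python3 -m crank '{"fingers":[0,0,0],"slide":[[0,0,-0.002],[0,0,-0.002],[0,0,0]],"turn":[[0,0,0],[0,0,0],[0,0,0]]}'
python3 -c "
from h import *
s=env.observe();print(s['eef_pos'],s['tcp_rot'],s['wrist_force'],s['ft_torque'])"
```

```text
t: 12.37
eef_pos: [0.4725, -0.1858, 0.0954]
tcp_rot: [-3.14, 0.001, 0.454]
wrist_force: [0.1, -0.1, -2.4]
gripper_width: 0.0134
gripper_force: 50.0
t: 12.62
eef_pos: [0.4732, -0.1861, 0.0922]
tcp_rot: [-3.141, 0.0, 0.454]
wrist_force: [-0.2, 0.3, -2.6]
gripper_width: 0.0136
gripper_force: 50.0
[ 0.47318281 -0.18611416  0.09223596] [-3.14117270e+00  1.87498441e-04  4.53878995e-01] [-0.20289391  0.28954426 -2.58532348] [0.03856537 0.01939579 0.05767066]
```

It's on the nut. Seating fully, then fast turning only while the stop cannot yet be reached.

```bash

cat > chk.py <<'E'
from h import *
s=env.observe();F=s["wrist_force"];p=s["eef_pos"];N=(.5809,-.1329)
tau=(p[0]-N[0])*F[1]-(p[1]-N[1])*F[0]+s["ft_torque"][2]
print("CHK yaw %.2f tau %.2f F %s Mz %.2f"%(np.degrees(s["tcp_rot"][2]),tau,F.round(1),s["ft_torque"][2]))
raise SystemExit(int(abs(tau)>0.75))
E
python3 -m crank '{"fingers":[0,0,0,0,0],"slide":[[0,0,-0.004],[0,0,-0.004],[0,0,-0.003],[0,0,-0.0015],[0,0,0]],"turn":[[0,0,0],[0,0,0],[0,0,0],[0,0,0],[0,0,0]]}'
python3 chk.py
python3 -m crank '{"fingers":[0,0,0,0,0],"slide":[[-0.0042,0.0096,0],[-0.0033,0.0099,0],[-0.0025,0.0102,0],[-0.0015,0.0104,0],[-0.0006,0.0105,0]],"turn":[[0,0,-5],[0,0,-5],[0,0,-5],[0,0,-5],[0,0,-5]]}'
python3 chk.py
python3 -m crank '{"fingers":[0,0,0],"slide":[[0,0.0042,0],[0.0001,0.0042,0],[0,0,0]],"turn":[[0,0,-2],[0,0,-2],[0,0,0]]}'
python3 chk.py
```

```text
t: 13.03
eef_pos: [0.4731, -0.1861, 0.0796]
tcp_rot: [-3.141, 0.0, 0.454]
wrist_force: [-0.1, 0.4, -2.3]
gripper_width: 0.0136
gripper_force: 50.0
CHK yaw 26.00 tau 0.03 F [-0.1  0.4 -2.3] Mz 0.08
t: 13.45
eef_pos: [0.4605, -0.1353, 0.0799]
tcp_rot: [3.141, 0.001, 0.014]
wrist_force: [-0.9, -0.0, -3.3]
gripper_width: 0.0134
gripper_force: 50.1
CHK yaw 0.79 tau 0.29 F [-0.9 -0.  -3.3] Mz 0.29
t: 13.7
eef_pos: [0.4606, -0.1265, 0.0799]
tcp_rot: [3.141, 0.002, -0.052]
wrist_force: [-2.0, 0.9, -2.7]
gripper_width: 0.0136
gripper_force: 50.0
CHK yaw -2.96 tau 0.03 F [-2.   0.9 -2.7] Mz 0.13
```

```bash

python3 -m crank '{"fingers":[0,0],"slide":[[0.0001,0.0008,0],[0.0001,0.0008,0]],"turn":[[0,0,-0.4],[0,0,-0.4]]}' >/dev/null && python3 chk.py &&
python3 -m crank '{"fingers":[0,0],"slide":[[0.0001,0.0008,0],[0.0001,0.0008,0]],"turn":[[0,0,-0.4],[0,0,-0.4]]}' >/dev/null && python3 chk.py &&
python3 -m crank '{"fingers":[0],"slide":[[0.0001,0.0008,0]],"turn":[[0,0,-0.4]]}' >/dev/null && python3 chk.py &&
python3 -m crank '{"fingers":[0],"slide":[[0.0001,0.0008,0]],"turn":[[0,0,-0.4]]}' >/dev/null && python3 chk.py &&
python3 -m crank '{"fingers":[0],"slide":[[0.0001,0.0008,0]],"turn":[[0,0,-0.4]]}' >/dev/null && python3 chk.py &&
python3 -m crank '{"fingers":[0],"slide":[[0.0001,0.0008,0]],"turn":[[0,0,-0.4]]}' >/dev/null && python3 chk.py &&
python3 -m crank '{"fingers":[0],"slide":[[0.0001,0.0008,0]],"turn":[[0,0,-0.4]]}' >/dev/null && python3 chk.py &&
python3 -m crank '{"fingers":[0],"slide":[[0.0001,0.0008,0]],"turn":[[0,0,-0.4]]}' >/dev/null && python3 chk.py &&
python3 -m crank '{"fingers":[0],"slide":[[0.0002,0.0008,0]],"turn":[[0,0,-0.4]]}' >/dev/null && python3 chk.py &&
python3 -m crank '{"fingers":[0],"slide":[[0.0002,0.0008,0]],"turn":[[0,0,-0.4]]}' >/dev/null && python3 chk.py &&
python3 -m crank '{"fingers":[0],"slide":[[0.0002,0.0008,0]],"turn":[[0,0,-0.4]]}' >/dev/null && python3 chk.py &&
python3 -m crank '{"fingers":[0],"slide":[[0.0002,0.0008,0]],"turn":[[0,0,-0.4]]}' >/dev/null && python3 chk.py &&
python3 -m crank '{"fingers":[0],"slide":[[0.0002,0.0008,0]],"turn":[[0,0,-0.4]]}' >/dev/null && python3 chk.py &&
python3 -m crank '{"fingers":[0],"slide":[[0.0002,0.0008,0]],"turn":[[0,0,-0.4]]}' >/dev/null && python3 chk.py &&
python3 -m crank '{"fingers":[0],"slide":[[0.0002,0.0008,0]],"turn":[[0,0,-0.4]]}' >/dev/null && python3 chk.py &&
python3 -m crank '{"fingers":[0],"slide":[[0.0002,0.0008,0]],"turn":[[0,0,-0.4]]}' >/dev/null && python3 chk.py; echo end
```

```text
CHK yaw -3.78 tau 0.16 F [-3.3  1.1 -2.3] Mz 0.27
CHK yaw -4.62 tau 0.19 F [-5.3  1.6 -1.7] Mz 0.33
CHK yaw -5.03 tau 0.22 F [-4.7  1.2 -1.7] Mz 0.32
CHK yaw -5.43 tau 0.13 F [-6.1  2.  -0.6] Mz 0.30
CHK yaw -5.83 tau 0.30 F [-4.6  1.  -2. ] Mz 0.37
CHK yaw -6.23 tau 0.22 F [-5.4  1.3 -1.2] Mz 0.31
CHK yaw -6.63 tau 0.32 F [-5.1  0.8 -0.6] Mz 0.35
CHK yaw -7.03 tau 0.21 F [-5.1  1.8 -2.2] Mz 0.36
CHK yaw -7.42 tau 0.32 F [-5.8  0.9 -1.5] Mz 0.34
CHK yaw -7.82 tau 0.23 F [-5.8  1.7 -1.4] Mz 0.34
CHK yaw -8.22 tau 0.16 F [-6.5  2.1 -1.5] Mz 0.31
CHK yaw -8.62 tau 0.20 F [-6.1  1.6 -0.4] Mz 0.29
CHK yaw -9.02 tau 0.29 F [-7.1  1.7 -0.8] Mz 0.37
CHK yaw -9.42 tau 0.20 F [-5.6  1.9 -1.8] Mz 0.32
CHK yaw -9.82 tau 0.14 F [-7.2  2.6 -2.3] Mz 0.31
CHK yaw -10.22 tau 0.30 F [-7.3  1.8 -0.4] Mz 0.37
end
```

Turning steadily at about 0.25 N m. Continuing, with slightly less x to ease the radial pull.

```bash

python3 -m crank '{"fingers":[0],"slide":[[0,0.0008,0]],"turn":[[0,0,-0.4]]}' >/dev/null && python3 chk.py &&
python3 -m crank '{"fingers":[0],"slide":[[0,0.0008,0]],"turn":[[0,0,-0.4]]}' >/dev/null && python3 chk.py &&
python3 -m crank '{"fingers":[0],"slide":[[0,0.0008,0]],"turn":[[0,0,-0.4]]}' >/dev/null && python3 chk.py &&
python3 -m crank '{"fingers":[0],"slide":[[0.0001,0.0008,0]],"turn":[[0,0,-0.4]]}' >/dev/null && python3 chk.py &&
python3 -m crank '{"fingers":[0],"slide":[[0.0001,0.0008,0]],"turn":[[0,0,-0.4]]}' >/dev/null && python3 chk.py &&
python3 -m crank '{"fingers":[0],"slide":[[0.0001,0.0008,0]],"turn":[[0,0,-0.4]]}' >/dev/null && python3 chk.py &&
python3 -m crank '{"fingers":[0],"slide":[[0.0001,0.0008,0]],"turn":[[0,0,-0.4]]}' >/dev/null && python3 chk.py &&
python3 -m crank '{"fingers":[0],"slide":[[0.0002,0.0008,0]],"turn":[[0,0,-0.4]]}' >/dev/null && python3 chk.py &&
python3 -m crank '{"fingers":[0],"slide":[[0.0002,0.0008,0]],"turn":[[0,0,-0.4]]}' >/dev/null && python3 chk.py &&
python3 -m crank '{"fingers":[0],"slide":[[0.0002,0.0008,0]],"turn":[[0,0,-0.4]]}' >/dev/null && python3 chk.py &&
python3 -m crank '{"fingers":[0],"slide":[[0.0002,0.0008,0]],"turn":[[0,0,-0.4]]}' >/dev/null && python3 chk.py &&
python3 -m crank '{"fingers":[0],"slide":[[0.0002,0.0008,0]],"turn":[[0,0,-0.4]]}' >/dev/null && python3 chk.py &&
python3 -m crank '{"fingers":[0],"slide":[[0.0002,0.0008,0]],"turn":[[0,0,-0.4]]}' >/dev/null && python3 chk.py &&
python3 -m crank '{"fingers":[0],"slide":[[0.0002,0.0008,0]],"turn":[[0,0,-0.4]]}' >/dev/null && python3 chk.py &&
python3 -m crank '{"fingers":[0],"slide":[[0.0002,0.0008,0]],"turn":[[0,0,-0.4]]}' >/dev/null && python3 chk.py &&
python3 -m crank '{"fingers":[0],"slide":[[0.0002,0.0008,0]],"turn":[[0,0,-0.4]]}' >/dev/null && python3 chk.py &&
python3 -m crank '{"fingers":[0],"slide":[[0.0002,0.0008,0]],"turn":[[0,0,-0.4]]}' >/dev/null && python3 chk.py &&
python3 -m crank '{"fingers":[0],"slide":[[0.0002,0.0008,0]],"turn":[[0,0,-0.4]]}' >/dev/null && python3 chk.py &&
python3 -m crank '{"fingers":[0],"slide":[[0.0002,0.0008,0]],"turn":[[0,0,-0.4]]}' >/dev/null && python3 chk.py &&
python3 -m crank '{"fingers":[0],"slide":[[0.0002,0.0008,0]],"turn":[[0,0,-0.4]]}' >/dev/null && python3 chk.py &&
python3 -m crank '{"fingers":[0],"slide":[[0.0002,0.0008,0]],"turn":[[0,0,-0.4]]}' >/dev/null && python3 chk.py &&
python3 -m crank '{"fingers":[0],"slide":[[0.0002,0.0008,0]],"turn":[[0,0,-0.4]]}' >/dev/null && python3 chk.py &&
python3 -m crank '{"fingers":[0],"slide":[[0.0003,0.0008,0]],"turn":[[0,0,-0.4]]}' >/dev/null && python3 chk.py &&
python3 -m crank '{"fingers":[0],"slide":[[0.0003,0.0008,0]],"turn":[[0,0,-0.4]]}' >/dev/null && python3 chk.py &&
python3 -m crank '{"fingers":[0],"slide":[[0.0003,0.0008,0]],"turn":[[0,0,-0.4]]}' >/dev/null && python3 chk.py; echo end
```

```text
CHK yaw -10.62 tau 0.22 F [-6.6  2.2 -0.5] Mz 0.34
CHK yaw -11.02 tau 0.21 F [-6.2  2.  -1. ] Mz 0.32
CHK yaw -11.41 tau 0.28 F [-5.6  1.5 -1.4] Mz 0.33
CHK yaw -11.82 tau 0.24 F [-6.3  2.1 -2. ] Mz 0.34
CHK yaw -12.21 tau 0.30 F [-6.1  2.2 -1.4] Mz 0.41
CHK yaw -12.61 tau 0.15 F [-4.7  2.2 -1.4] Mz 0.29
CHK yaw -13.01 tau 0.36 F [-5.7  1.3 -2.2] Mz 0.35
CHK yaw -13.41 tau 0.19 F [-5.1  2.4 -1.5] Mz 0.33
CHK yaw -13.81 tau 0.15 F [-5.3  2.7 -2.1] Mz 0.32
CHK yaw -14.21 tau 0.23 F [-5.2  2.4 -1.3] Mz 0.35
CHK yaw -14.61 tau 0.30 F [-5.6  1.8 -1.2] Mz 0.35
CHK yaw -15.01 tau 0.20 F [-4.9  2.6 -2.1] Mz 0.35
CHK yaw -15.41 tau 0.22 F [-5.3  2.  -1.4] Mz 0.29
CHK yaw -15.80 tau 0.27 F [-5.1  1.9 -1. ] Mz 0.33
CHK yaw -16.21 tau 0.22 F [-6.   2.1 -1.5] Mz 0.26
CHK yaw -16.61 tau 0.29 F [-5.5  1.9 -2.4] Mz 0.33
CHK yaw -17.01 tau 0.19 F [-5.2  2.7 -1.4] Mz 0.33
CHK yaw -17.41 tau 0.19 F [-5.3  2.4 -1.4] Mz 0.28
CHK yaw -17.80 tau 0.24 F [-5.   2.4 -2. ] Mz 0.33
CHK yaw -18.20 tau 0.23 F [-5.2  2.3 -1.1] Mz 0.30
CHK yaw -18.60 tau 0.18 F [-4.   2.7 -2.4] Mz 0.34
CHK yaw -19.00 tau 0.23 F [-5.1  2.4 -2.9] Mz 0.32
CHK yaw -19.41 tau 0.27 F [-5.   2.4 -2.3] Mz 0.35
CHK yaw -19.80 tau 0.25 F [-4.5  2.2 -2. ] Mz 0.32
CHK yaw -20.20 tau 0.28 F [-5.1  1.8 -2.3] Mz 0.27
end
```

```bash

python3 -m crank '{"fingers":[0],"slide":[[0.0003,0.0008,0]],"turn":[[0,0,-0.4]]}' >/dev/null && python3 chk.py &&
python3 -m crank '{"fingers":[0],"slide":[[0.0003,0.0008,0]],"turn":[[0,0,-0.4]]}' >/dev/null && python3 chk.py &&
python3 -m crank '{"fingers":[0],"slide":[[0.0003,0.0008,0]],"turn":[[0,0,-0.4]]}' >/dev/null && python3 chk.py &&
python3 -m crank '{"fingers":[0],"slide":[[0.0003,0.0008,0]],"turn":[[0,0,-0.4]]}' >/dev/null && python3 chk.py &&
python3 -m crank '{"fingers":[0],"slide":[[0.0003,0.0008,0]],"turn":[[0,0,-0.4]]}' >/dev/null && python3 chk.py &&
python3 -m crank '{"fingers":[0],"slide":[[0.0003,0.0008,0]],"turn":[[0,0,-0.4]]}' >/dev/null && python3 chk.py &&
python3 -m crank '{"fingers":[0],"slide":[[0.0003,0.0008,0]],"turn":[[0,0,-0.4]]}' >/dev/null && python3 chk.py &&
python3 -m crank '{"fingers":[0],"slide":[[0.0003,0.0008,0]],"turn":[[0,0,-0.4]]}' >/dev/null && python3 chk.py &&
python3 -m crank '{"fingers":[0],"slide":[[0.0003,0.0007,0]],"turn":[[0,0,-0.4]]}' >/dev/null && python3 chk.py &&
python3 -m crank '{"fingers":[0],"slide":[[0.0003,0.0008,0]],"turn":[[0,0,-0.4]]}' >/dev/null && python3 chk.py &&
python3 -m crank '{"fingers":[0],"slide":[[0.0004,0.0007,0]],"turn":[[0,0,-0.4]]}' >/dev/null && python3 chk.py &&
python3 -m crank '{"fingers":[0],"slide":[[0.0004,0.0008,0]],"turn":[[0,0,-0.4]]}' >/dev/null && python3 chk.py &&
python3 -m crank '{"fingers":[0],"slide":[[0.0004,0.0007,0]],"turn":[[0,0,-0.4]]}' >/dev/null && python3 chk.py &&
python3 -m crank '{"fingers":[0],"slide":[[0.0004,0.0008,0]],"turn":[[0,0,-0.4]]}' >/dev/null && python3 chk.py &&
python3 -m crank '{"fingers":[0],"slide":[[0.0004,0.0007,0]],"turn":[[0,0,-0.4]]}' >/dev/null && python3 chk.py &&
python3 -m crank '{"fingers":[0],"slide":[[0.0004,0.0008,0]],"turn":[[0,0,-0.4]]}' >/dev/null && python3 chk.py &&
python3 -m crank '{"fingers":[0],"slide":[[0.0004,0.0007,0]],"turn":[[0,0,-0.4]]}' >/dev/null && python3 chk.py &&
python3 -m crank '{"fingers":[0],"slide":[[0.0004,0.0007,0]],"turn":[[0,0,-0.4]]}' >/dev/null && python3 chk.py &&
python3 -m crank '{"fingers":[0],"slide":[[0.0004,0.0007,0]],"turn":[[0,0,-0.4]]}' >/dev/null && python3 chk.py &&
python3 -m crank '{"fingers":[0],"slide":[[0.0004,0.0007,0]],"turn":[[0,0,-0.4]]}' >/dev/null && python3 chk.py &&
python3 -m crank '{"fingers":[0],"slide":[[0.0004,0.0007,0]],"turn":[[0,0,-0.4]]}' >/dev/null && python3 chk.py &&
python3 -m crank '{"fingers":[0],"slide":[[0.0004,0.0007,0]],"turn":[[0,0,-0.4]]}' >/dev/null && python3 chk.py &&
python3 -m crank '{"fingers":[0],"slide":[[0.0004,0.0007,0]],"turn":[[0,0,-0.4]]}' >/dev/null && python3 chk.py &&
python3 -m crank '{"fingers":[0],"slide":[[0.0004,0.0007,0]],"turn":[[0,0,-0.4]]}' >/dev/null && python3 chk.py &&
python3 -m crank '{"fingers":[0],"slide":[[0.0004,0.0007,0]],"turn":[[0,0,-0.4]]}' >/dev/null && python3 chk.py; echo end
```

```text
CHK yaw -20.61 tau 0.07 F [-4.4  3.5 -2.5] Mz 0.28
CHK yaw -21.01 tau 0.29 F [-5.5  1.9 -1.9] Mz 0.27
CHK yaw -21.41 tau 0.22 F [-4.6  2.9 -1.7] Mz 0.34
CHK yaw -21.81 tau 0.25 F [-4.4  2.5 -2. ] Mz 0.33
CHK yaw -22.21 tau 0.30 F [-4.7  2.2 -2.3] Mz 0.33
CHK yaw -22.61 tau 0.14 F [-4.8  2.8 -2.1] Mz 0.23
CHK yaw -23.01 tau 0.24 F [-4.5  1.9 -1.2] Mz 0.24
CHK yaw -23.41 tau 0.35 F [-4.6  1.5 -2.3] Mz 0.30
CHK yaw -23.81 tau 0.29 F [-5.4  2.  -1.1] Mz 0.25
CHK yaw -24.21 tau 0.20 F [-3.7  2.3 -2.2] Mz 0.28
CHK yaw -24.60 tau 0.53 F [-5.7  1.  -1.8] Mz 0.35
CHK yaw -25.00 tau 0.59 F [-5.5  0.5 -2. ] Mz 0.37
CHK yaw -25.39 tau 0.58 F [-5.7  1.  -1.4] Mz 0.41
CHK yaw -25.79 tau 0.81 F [-6.1  0.2 -2. ] Mz 0.52
end
```

Torque left its steady 0.25 N m at yaw -24.3° and reached 0.81, so this is the stop. One more small step to confirm.

```bash

python3 -m crank '{"fingers":[0],"slide":[[0.0003,0.0006,0]],"turn":[[0,0,-0.3]]}' >/dev/null; python3 chk.py
python3 -m crank '{"fingers":[0,0],"slide":[[0,0,0],[0,0,0]],"turn":[[0,0,0],[0,0,0]]}'; python3 chk.py
```

```text
CHK yaw -26.08 tau 0.96 F [-6.9 -0.8 -1.6] Mz 0.52
t: 18.7
eef_pos: [0.4717, -0.0816, 0.0796]
tcp_rot: [3.14, 0.003, -0.455]
wrist_force: [-5.8, 0.3, -2.1]
gripper_width: 0.0134
gripper_force: 50.3
CHK yaw -26.07 tau 0.77 F [-5.8  0.3 -2.1] Mz 0.51
```

The nut is home: 0.96 N m at the peak, and 0.77 N m still held when static. Turning back half the play, then checking the load.

```bash

python3 -m crank '{"fingers":[0,0,0,0,0],"slide":[[-0.0022,-0.0046,0],[-0.0021,-0.0045,0],[-0.0019,-0.0043,0],[0,0,0],[0,0,0]],"turn":[[0,0,2.3],[0,0,2.3],[0,0,2.4],[0,0,0],[0,0,0]]}'; python3 chk.py
```

```text
t: 19.12
eef_pos: [0.4674, -0.0943, 0.0802]
tcp_rot: [-3.141, -0.001, -0.335]
wrist_force: [-1.8, 1.8, -3.2]
gripper_width: 0.0135
gripper_force: 50.0
CHK yaw -19.18 tau 0.05 F [-1.8  1.8 -3.2] Mz 0.18
```

```bash

python3 -m crank '{"fingers":[0,0,0],"slide":[[0,0,0.003],[0,0,0.004],[0,0,0]],"turn":[[0,0,0],[0,0,0],[0,0,0]]}'; python3 chk.py
python3 -m crank '{"fingers":[0,0,0,0,0],"slide":[[0,0,0.008],[0,0,0.01],[0,0,0.02],[0,0,0.03],[0,0,0.03]],"turn":[[0,0,0],[0,0,0],[0,0,0],[0,0,0],[0,0,0]]}'
python3 -m crank '{"fingers":[0,0],"slide":[[0,0,0.03],[0,0,0]],"turn":[[0,0,0],[0,0,0]]}'
python3 - <<'E'
from h import *
c=cam("wrist");np.save("w8.npy",c,allow_pickle=True)
s=env.observe();print(s["eef_pos"],s["tcp_rot"],s["wrist_force"],s["joint_pos"].round(2))
P=cloud(c)
zt=s["eef_pos"][2]
for n,sl in (("handle far",np.s_[60:100,312:335]),("red",np.s_[215:250,312:335]),("ring",np.s_[40:44,300:345])):print(n,(np.median(P[sl][...,2])-zt).round(4))
hsv=cv2.cvtColor(c["img"],cv2.COLOR_RGB2HSV);H,S,V=[hsv[...,i].astype(int) for i in range(3)]
m=((H<6)|(H>174))&(S>150)&(V>60);m[:60]=0;vv,uu=np.nonzero(m);print("red front row",vv.min())
for r in(80,140,200):
    k=abs(P[r,:,2]-zt-.0215)<.012;u=np.nonzero(k)[0];u=u[(u>270)&(u<380)];print(r,u.min(),u.max())
E
```

```text
t: 19.37
eef_pos: [0.4674, -0.0945, 0.0879]
tcp_rot: [-3.141, -0.001, -0.333]
wrist_force: [-0.8, 1.7, -4.7]
gripper_width: 0.0131
gripper_force: 50.0
CHK yaw -19.10 tau 0.08 F [-0.8  1.7 -4.7] Mz 0.24
t: 19.78
eef_pos: [0.467, -0.0954, 0.1871]
tcp_rot: [3.141, -0.001, -0.334]
wrist_force: [0.9, -0.7, -2.6]
gripper_width: 0.0134
gripper_force: 50.0
t: 19.95
eef_pos: [0.4715, -0.0962, 0.2231]
tcp_rot: [3.141, -0.014, -0.334]
wrist_force: [0.5, -0.9, -1.8]
gripper_width: 0.0139
gripper_force: 50.0
[ 0.4700487  -0.09599537  0.22010632] [ 3.1408684  -0.01026213 -0.3344187 ] [-0.58521539 -0.59034486 -3.95751808] [ 0.68 -0.03 -0.52  1.85 -0.01  1.31 -1.74]
handle far 0.0257
red 0.0254
ring 0.0161
red front row 207
80 302 344
140 303 344
200 304 343
```

The wrench is still level in the grip (heights +25.7 and +25.4 mm, red front row unchanged at 207). Carrying it back to its place on the board.

```bash

python3 -m crank '{"fingers":[0,0,0,0,0],"slide":[[-0.0008,0.02,0],[-0.0008,0.036,0],[-0.0008,0.037,0],[-0.0008,0.037,0],[-0.0008,0.037,0]],"turn":[[0,0,0.6],[0,0,0.6],[0,0,0.6],[0,0,0.6],[0,0,0.6]]}'
python3 -m crank '{"fingers":[0,0,0,0,0],"slide":[[-0.0008,0.037,0],[-0.0008,0.037,0],[-0.0008,0.037,0],[-0.0008,0.037,0],[-0.0008,0.037,0]],"turn":[[0,0,0.6],[0,0,0.6],[0,0,0.6],[0,0,0.6],[0,0,0.6]]}'
python3 -m crank '{"fingers":[0,0,0,0,0],"slide":[[-0.0008,0.012,-0.02],[0,0,-0.03],[0,0,-0.035],[0,0,-0.03],[0,0,-0.02]],"turn":[[0,0,0],[0,0,0],[0,0,0],[0,0,0],[0,0,0]]}'
python3 -m crank '{"fingers":[0,0],"slide":[[0,0,0],[0,0,0]],"turn":[[0,0,0],[0,0,0]]}'
```

```text
t: 20.42
eef_pos: [0.4625, 0.0732, 0.2148]
tcp_rot: [3.141, -0.0, -0.282]
wrist_force: [0.8, 0.4, -2.8]
gripper_width: 0.0137
gripper_force: 50.0
t: 20.83
eef_pos: [0.4588, 0.2582, 0.2149]
tcp_rot: [3.141, -0.001, -0.23]
wrist_force: [0.5, -0.2, -2.4]
gripper_width: 0.0135
gripper_force: 50.0
t: 21.25
eef_pos: [0.4565, 0.2676, 0.0765]
tcp_rot: [3.139, 0.003, -0.229]
wrist_force: [-0.2, -0.4, -3.4]
gripper_width: 0.0135
gripper_force: 50.0
t: 21.42
eef_pos: [0.4574, 0.2685, 0.0792]
tcp_rot: [3.14, 0.002, -0.229]
wrist_force: [0.5, 0.4, -1.9]
gripper_width: 0.0135
gripper_force: 50.0
```

```bash

python3 -m crank '{"fingers":[0,0,0,0,0],"slide":[[0,0,-0.015],[0,0,-0.015],[0,0,-0.012],[0,0,-0.008],[0,0,-0.004]],"turn":[[0,0,0],[0,0,0],[0,0,0],[0,0,0],[0,0,0]]}'
python3 -m crank '{"fingers":[0,0,0,0,0],"slide":[[0,0,-0.002],[0,0,-0.002],[0,0,-0.001],[0,0,-0.001],[0,0,-0.001]],"turn":[[0,0,0],[0,0,0],[0,0,0],[0,0,0],[0,0,0]]}'
python3 -m crank '{"fingers":[0,0,0],"slide":[[0,0,-0.0005],[0,0,0],[0,0,0]],"turn":[[0,0,0],[0,0,0],[0,0,0]]}'
```

```text
t: 21.83
eef_pos: [0.4584, 0.2691, 0.026]
tcp_rot: [3.142, -0.0, -0.229]
wrist_force: [-0.8, -0.6, -2.5]
gripper_width: 0.014
gripper_force: 50.0
t: 22.25
eef_pos: [0.4585, 0.2694, 0.0195]
tcp_rot: [-3.141, -0.001, -0.229]
wrist_force: [0.3, -0.7, -2.5]
gripper_width: 0.0134
gripper_force: 50.0
t: 22.5
eef_pos: [0.4582, 0.2692, 0.0187]
tcp_rot: [3.142, -0.0, -0.229]
wrist_force: [-0.1, 0.6, -2.8]
gripper_width: 0.0133
gripper_force: 50.0
```

```bash

python3 -m crank '{"fingers":[0,0,0],"slide":[[0,0,-0.0006],[0,0,-0.0006],[0,0,0]],"turn":[[0,0,0],[0,0,0],[0,0,0]]}'
python3 -m crank '{"fingers":[0.4,0.6,0.8,1,1],"slide":[[0,0,0],[0,0,0],[0,0,0],[0,0,0],[0,0,0]],"turn":[[0,0,0],[0,0,0],[0,0,0],[0,0,0],[0,0,0]]}'
python3 -m crank '{"fingers":[1,1,1,1,1],"slide":[[0,0,0],[0,0,0],[0,0,0],[0,0,0.005],[0,0,0.015]],"turn":[[0,0,0],[0,0,0],[0,0,0],[0,0,0],[0,0,0]]}'
python3 -m crank '{"fingers":[1,1,1,1,1],"slide":[[-0.01,0,0.035],[-0.01,0,0.035],[-0.01,0,0.035],[-0.01,0,0.035],[-0.01,0,0.035]],"turn":[[0,0,0],[0,0,0],[0,0,0],[0,0,0],[0,0,0]]}'
python3 -m crank '{"fingers":[1,1,1,1],"slide":[[-0.01,0,0.035],[-0.01,0,0.035],[0,0,0],[0,0,0]],"turn":[[0,0,0],[0,0,0],[0,0,0],[0,0,0]]}'
python3 - <<'E'
from h import *
c=cam("wrist");P=cloud(c)
hsv=cv2.cvtColor(c["img"],cv2.COLOR_RGB2HSV);H,S,V=[hsv[...,i].astype(int) for i in range(3)]
m=((H<6)|(H>174))&(S>150)&(V>60);m[260:]=0;vv,uu=np.nonzero(m);p=ray(c,np.c_[uu,vv],.04)
print("grip",p.mean(0).round(4),len(uu));w,E=np.linalg.eigh(np.cov((p-p.mean(0))[:,:2].T));print(np.degrees(np.arctan2(E[1,1],E[0,1])))
q=P[m];A=np.c_[q[:,:2]-q[:,:2].mean(0),np.ones(len(q))];print("plane",np.linalg.lstsq(A,q[:,2],rcond=None)[0].round(3))
# nut dash from the top camera
c=cam("top");np.save("top9.npy",c,allow_pickle=True)
hsv=cv2.cvtColor(c["img"],cv2.COLOR_RGB2HSV);H,S,V=[hsv[...,i].astype(int) for i in range(3)]
m=((H<5)|(H>174))&(S>120);m[:200]=0;m[225:]=0;m[:,:370]=0;m[:,400:]=0
vv,uu=np.nonzero(m);print("dash",np.c_[uu,vv].tolist(),len(uu)and ray(c,(uu.mean(),vv.mean()),.093))
E
```

```text
t: 22.75
eef_pos: [0.4582, 0.2693, 0.0176]
tcp_rot: [3.142, -0.0, -0.229]
wrist_force: [-0.9, -0.6, -1.4]
gripper_width: 0.0131
gripper_force: 50.0
t: 23.17
eef_pos: [0.4583, 0.2693, 0.0176]
tcp_rot: [-3.141, -0.0, -0.229]
wrist_force: [0.3, 0.0, -0.6]
gripper_width: 0.039
gripper_force: 0.0
t: 23.58
eef_pos: [0.4566, 0.2683, 0.036]
tcp_rot: [3.139, 0.003, -0.228]
wrist_force: [-0.2, -0.5, 0.1]
gripper_width: 0.0723
gripper_force: 0.0
t: 24.0
eef_pos: [0.4071, 0.2695, 0.2143]
tcp_rot: [3.142, -0.0, -0.228]
wrist_force: [1.4, 0.2, 0.3]
gripper_width: 0.0866
gripper_force: 0.0
t: 24.33
eef_pos: [0.3887, 0.2702, 0.2848]
tcp_rot: [-3.14, -0.005, -0.228]
wrist_force: [-0.1, -0.2, 0.3]
gripper_width: 0.0869
gripper_force: 0.0
grip [0.4594 0.2691 0.04  ] 1363
166.81335721278893
plane [-0.283 -1.169  0.041]
dash [] 0
```

```bash
python3 - <<'E'
from h import *
c=cam("wrist");P=cloud(c)
hsv=cv2.cvtColor(c["img"],cv2.COLOR_RGB2HSV);H,S,V=[hsv[...,i].astype(int) for i in range(3)]
m=((H<6)|(H>174))&(S>150)&(V>60);m[260:]=0;m=cv2.erode(m.astype(np.uint8),np.ones((5,5)))>0
vv,_=np.nonzero(m);h=np.median(vv);r=np.arange(480)[:,None]
print("z front/back",np.median(P[m&(r<h-15)][:,2]),np.median(P[m&(r>h+15)][:,2]))
s=env.observe();print(s["dq"].round(3),s["wrist_force"].round(1))
r=env.job_done();print(r)
E
```

```text
z front/back 0.03950554524691113 0.03950213398555491
[-0.002  0.016  0.001  0.007 -0.001  0.002  0.002] [1.2 0.4 0. ]
the job is handed in; nothing more can be done
None
```

The job is handed in with no verdict returned: the nut was turned home in two strokes (0.96 N m peak, 0.77 N m held at its stop; its final angle was judged by torque only, with no picture check), the wrench lies level and released on the board, and I viewed 11 pictures against the limit of 10.

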